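Free a gouging rod from a left-hand-threaded jig

TASK

The pointed copper-clad rod is locked in the leaning sharpening jig by a T-bar screw with a LEFT-HAND thread, so it loosens clockwise (seen from the T-bar end) and must not be tightened any further. Leave the rod seated while you back the screw right off to its end stop, then draw the rod out along its lean and push it upright, point up, all the way down into the narrow steel tube without letting it drop; let go of everything. Leave the can, bowl and wrench where they are.

Things in the scene. Friction and masses are not known exactly. Their poses are not given: they have to be found in the camera images.
- jig: Sharpening jig, fixed: grey base plate 150 x 150 x 12 mm with a steel socket block. Origin: centre of its underside; z up. In its frame the rod axis is (0, 0.5, 0.866), 30 deg to +y; the screw axis (nose to T-bar) is (0, -0.574, 0.819), 35 deg to -y. Between them an upright spark shield: 80 mm along x, 4 thick, at y = 20 mm, 90 to 190 mm high. A fixed vise 120 mm high stands beyond (world x over 0.65).
- socket_floor (a point): Centre of the floor of the jig's square socket (15.6 mm wide, 45 mm deep along the rod axis), 32 mm above the table. The rod's foot rests here at the start.
- bar_mid (a point): Middle of the screw's T-bar, on the screw axis, about 135 mm above the table; moves with the screw. The bar: round steel, 14 mm thick, 110 mm long, 20 mm balls on its ends, square to the screw axis. Below it 50 mm of 12 mm shank is free: room to come down along the screw axis and pinch the bar across its middle, a finger either side. Site z = screw axis, x = along the bar.
- screw (a joint): Turn of the screw, rad; grows CLOCKWISE seen from the T-bar end (left-hand thread: clockwise loosens and raises it 2.5 mm per rad). At 0 the bar lies along jig x. Starts at 0 to 0.5, its nose in the rod's waist; rod free above 2.1; end stop 2.8, backed off means 2.5 or more. Counter-clockwise only tightens (below -0.2 is harmful, stop at -0.4). Stays where left; friction 0.2 N m.
- rod: Loose round copper-clad rod, 14 mm thick, 170 mm long, about 50 g. Origin: centre of its blunt foot; z along it towards the pointed top (the last 13 mm taper). A waist 6 mm thick, 21 to 35 mm above the foot, takes the screw's nose. At the start it stands in the jig, foot on the socket floor, its upper 125 mm free.
- tube_mouth (a point): Centre of the mouth of the upright steel tube, 105 mm above the table: 20 mm bore, 30 mm outside, 90 mm deep, fixed on a dark 80 x 80 x 10 mm plate. A rod fully home stands 80 mm out of it.
- tube_floor (a point): Centre of the tube's inner floor, 15 mm above the table.
- can: Bystander: loose aluminium can, 64 mm across, 160 mm high. Origin: centre of its underside.
- bowl: Bystander: loose blue plastic bowl, 110 mm across the rim, 60 mm high. Origin: centre of its underside.
- wrench: Bystander: loose steel wrench 170 mm long lying flat, x along it. Origin: under its middle.
Things that resemble listed ones, but are neither listed nor needed, are in the scene too. What is meant by the jig is not blue or purple, and is the larger of those in its own colour.

How it is judged:
By the outcome, as a careful person would: the job done as asked, in the order asked, and still so for the second after the job is handed in, with the robot touching nothing.
It also fails if it takes over 72 s, if anything falls off the work surface, if the arm or the gripper's body presses on something with over 40 N, if the wrist force passes 120 N, or if a joint passes its speed limit or range.

ROBOT

A 6-joint arm with a two-finger parallel gripper is mounted at the origin on the work surface. World frame = base frame: x ahead of the robot, y to its left, z up, the work surface at z = 0. Lengths are in m, angles in rad, forces in N, time in s.
With the tool pointing down it reaches from about 0.325 to 0.9 m from the base axis. Payload 6.1 kg.
Tool frame: the origin (TCP) lies on the mounting face of the last link; the fingertips stand 182 mm ahead of it and the grasp point (between the pads) lies 164 mm ahead of it; z points along the fingers, y is the line along which they close (so a half turn about z gives the same grasp; the last joint's range is limited). The gripper opens to 87 mm and grips with 3 to 60 N. Pads are 19 mm wide; open, the fingers measure 117 mm over their backs; the gripper's body (75 mm by 190 mm) begins 51 mm behind the grasp point.
Start: joints at [-1.236, 0.22, 1.526, -0, 1.395, -0.126], TCP at [0.278, -0.56, 0.405] pointing down, gripper open.
Joint ranges: [-2.98, 2.98], [-0.91, 2.08], [0.09, 2.57], [-1.24, 4.39], [0.2, 2.65], [-2.68, 2.68]. Speed limits (rad/s): [2.57, 2.57, 3.01, 3.14, 3.14, 3.14].

INTERFACE

Orientations are given as a unit quaternion [w, x, y, z].
In Python, from plant import r gives the robot as it stands.
- The arm moves only by the tool play_rows, never from a script. Its argument "increments" is a list of rows, each a list of 3 entries, a list of its own where there are three numbers: the opening, from -1 (shut) to 1 (fully open), so that 0 is half open, then the shift along the tool's x, y, z scaled (see below), then the turn, a rotation vector about the tool's x, y, z scaled (see below). A call has 1 to 10 rows; each row shifts and turns the commanded pose from where the row before left it, along the tool's axes as they then stand; what a row does not reach is not made up. The controller multiplies each number of a shift by 60 mm and each number of a turn by 0.12 rad. A row lasts 1/8 s, in which the tool goes at most 62.5 mm and 10.7 degrees, less where a joint would pass 70% of its speed; a pose out of reach is approached as far as the arm can. A call with a number of a shift or a turn outside -1 to 1 is refused whole. A call with a gripper value outside its range is refused whole. The fingers move at their own pace and stop on an object; "squeeze" is the grip in N (left out, the last holds). Time passes only in rows, so rows that do not move let the fingers close. It gives the time, the measured TCP pose, the force, the opening and the grip force at its end, in the units of the state.
- r.get_obs(): the state, without advancing time (a new reading comes with each control period).
- r.read_camera(name): name is "scene" or "top"; returns the picture (400x640x3 uint8, red, green, blue); there is no depth.
- r.camera_info(name): a dict with "intrinsics" (3x3 intrinsics, pixels), "dist" ([k1, k2, p1, p2, k3] as OpenCV has them; the pictures are not rectified), "origin" and "rotation" of the camera in the world. Camera axes: x right, y down, z forward; pixel columns grow to the right and rows downward; lengths in m; the calibration is good to about 2 mm. A picture is of the moment at which its call begins. camera_info takes no time and is no camera call.
- r.finish_job(): hands the job in; it is judged then, once.
The state is a dict: "t": time; "qpos": joint angles; "qd": joint speeds; "joint_efforts": joint torques, N m; "eef_pos": TCP position; "ee_rot": TCP orientation; "force": force on the tool from outside, world axes, zero at the start; "ft_torque": the same for the moment, N m; "finger_gap": finger opening in m; "grasp_force": force on a finger pad.
Only numpy, scipy, OpenCV 4.12 (cv2) and the standard library are available. Lean on these libraries where they do the work, as an engineer would, in place of code of your own. Each camera call takes 0.05 s, during which the arm holds its last target. There are 200 camera calls.

## Working session

There is one attempt and no reset: what is moved stays moved. The work goes in short steps, Python scripts to look and compute and a tool call to move; the robot and the scene stay as the last step left them, time stands still between calls to the robot, and variables do not carry over. Pictures are saved under pics/ and viewed, at most 10 in all, crops included, and the job is handed in when it is done.

Besides the shell and the picture viewer there is one more tool, called after ">>>" as a command line: name --argument value ..., lists and objects as JSON in quotes. play_rows: Moves the arm, as the interface text tells. Shifts and turns lie within -1 to 1; 1 stands for 60 mm of shift or 0.12 rad of turn. Its arguments: {"type":"object","properties":{"increments":{"type":"array","items":{"type":"array"}},"squeeze":{"type":"number"}},"required":["increments"]}

```bash
mkdir -p pics; ls; python3 - <<'E'
from plant import r
import cv2
for n in("scene","top"):
    i=r.camera_info(n);print(n,i)
    cv2.imwrite(f"pics/{n}0.png",cv2.resize(r.read_camera(n)[:,:,::-1],(800,500),interpolation=cv2.INTER_CUBIC))
print(r.get_obs())
E
```

```text
pics
scene {'intrinsics': array([[435.04485551,   0.        , 317.50613648],
       [  0.        , 435.04485551, 193.93139134],
       [  0.        ,   0.        ,   1.        ]]), 'dist': array([-0.10649775,  0.        ,  0.        ,  0.        ,  0.        ]), 'origin': array([ 0.9334657 , -0.87633167,  0.92263265]), 'rotation': array([-0.38173736,  0.88579336,  0.24116613, -0.10717093])}
top {'intrinsics': array([[449.32613562,   0.        , 323.2252925 ],
       [  0.        , 449.32613562, 199.59206585],
       [  0.        ,   0.        ,   1.        ]]), 'dist': array([-0.02698287,  0.        ,  0.        ,  0.        ,  0.        ]), 'origin': array([ 0.34150471, -0.13621728,  1.51752675]), 'rotation': array([-0.04098011,  0.71447885, -0.69742113,  0.03800478])}
{'t': 0.1, 'qpos': array([-1.23607922e+00,  2.21167560e-01,  1.52751556e+00, -2.95410816e-05,
        1.39471744e+00, -1.26081249e-01]), 'qd': array([-0.00086286, -0.00151901, -0.00316464,  0.00103005, -0.00061246,
        0.00154013]), 'joint_efforts': array([ 6.62910206e-04, -4.95943129e+01, -3.88520193e+01,  7.01896660e-02,
        5.15235553e-02, -4.95387633e-05]), 'eef_pos': array([ 0.27783486, -0.55957227,  0.40372381]), 'ee_rot': array([-8.97525422e-04,  9.73574322e-01,  2.28368610e-01, -1.08588394e-04]), 'force': array([0.30316101, 0.50333974, 0.19705339]), 'ft_torque': array([-0.02609302,  0.04056442, -0.01627384]), 'grasp_force': 0.0, 'finger_gap': 0.08715699864978273}
```

View pics/scene0.png

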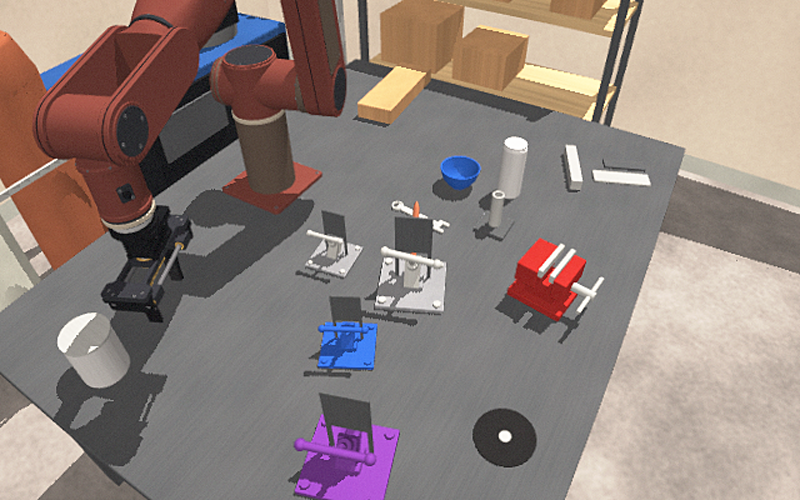

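View pics/top0.png

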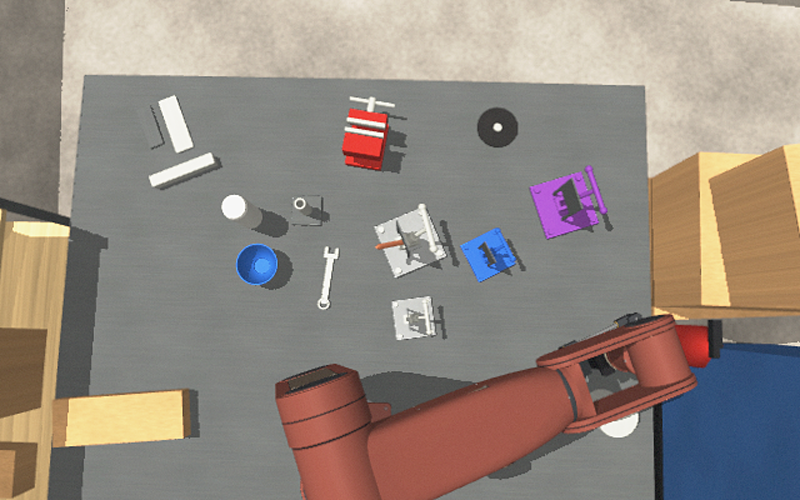

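The scene view shows two grey jigs, at (333,250) and (412,280), plus a blue one at (347,335) and a purple one at (347,455). In the top view the grey ones are at (415,318) and (410,240). The larger grey jig, at scene (412,280) / top (410,240), fits: it isn't blue or purple, it's the bigger of its colour, and it holds the copper rod. The tube is at scene (497,195) / top (300,203). I'll confirm with crops.

```bash
python3 - <<'E'
from plant import r
import cv2
a=r.read_camera("top")[:,:,::-1];b=r.read_camera("scene")[:,:,::-1]
cv2.imwrite("raw_top.png",a);cv2.imwrite("raw_scene.png",b)
cv2.imwrite("pics/t1.png",cv2.resize(a[150:230,225:365],None,fx=5.7,fy=5.7,interpolation=cv2.INTER_CUBIC))
cv2.imwrite("pics/s1.png",cv2.resize(b[140:260,290:420],None,fx=5,fy=5,interpolation=cv2.INTER_CUBIC))
E
```

```text
(no output)
```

View pics/t1.png

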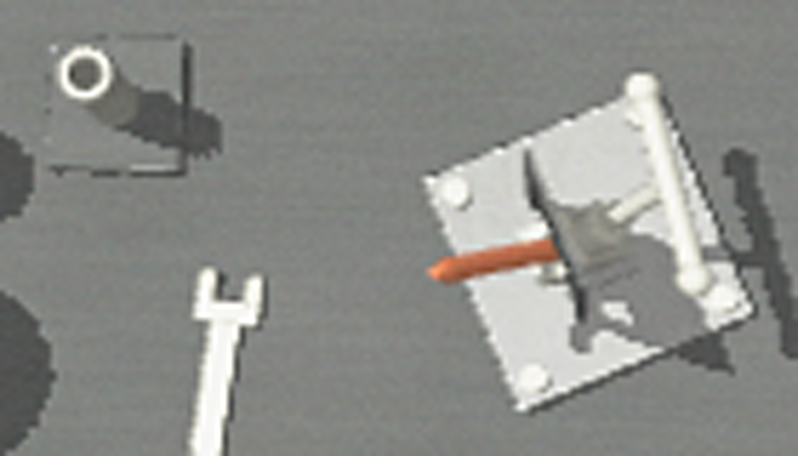

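View pics/s1.png

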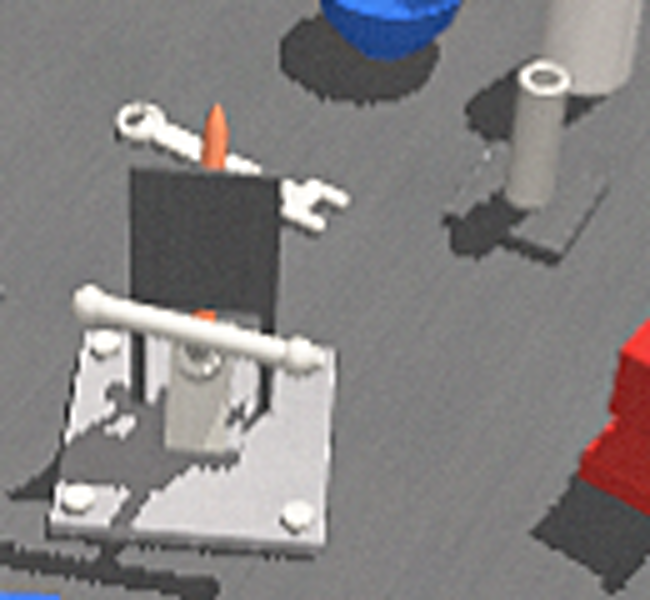

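```bash
cat > h.py <<'E'
import numpy as np,cv2
from scipy.spatial.transform import Rotation as R
def quat(q): return R.from_quat([q[1],q[2],q[3],q[0]])
def proj(info,P):
    Rm=quat(info["rotation"]).as_matrix();Pc=(np.atleast_2d(P)-info["origin"])@Rm
    return cv2.projectPoints(Pc.reshape(-1,1,3),np.zeros(3),np.zeros(3),info["intrinsics"],info["dist"])[0][:,0]
c30=np.sqrt(3)/2
def jigpts(p):
    x,y,yaw,y0,phi=p
    a=np.array([0,-.5736,.8192]);bm=np.array([0,y0+.014-(.135-.05625)*.7002,.135])+a*.0025*(phi-.25)
    b=R.from_rotvec(-phi*a).apply([1,0,0])
    tip=np.array([0,y0+.085,.032+.17*c30])
    L=np.array([bm+b*.055,bm-b*.055,tip,[-.075,.075,.012],[.075,-.075,.012],[-.075,-.075,.012],[.075,.075,.012],bm,[0,y0,.032]])
    return R.from_euler('z',yaw).apply(L)+[x,y,0]
E
cat > fit.py <<'E'
from plant import r
from h import *
from scipy.optimize import least_squares
T,S=r.camera_info("top"),r.camera_info("scene")
t=lambda u,v:np.array([225+(u+.5)/5.7-.5,150+(v+.5)/5.7-.5])
s=lambda u,v:np.array([290+(u+.5)/5-.5,140+(v+.5)/5-.5])
to={0:t(641,87),1:t(693,278),2:t(431,271),3:t(427,178),4:t(755,312),5:t(520,410)}
so={0:s(304,354),1:s(90,302),2:s(218,104)}
# plate corner labels checked by trying the 4 rotations
def match(lab):
    def f(p):
        P=jigpts(p);a=proj(T,P);b=proj(S,P);o=[]
        for k,v in to.items(): o.append(a[lab.get(k,k)]-v)
        for k,v in so.items(): o.append(b[k]-v)
        return np.concatenate(o)
    return f
f=match({3:6,4:5 if 0 else 5,5:3})
for lab in({3:6,4:5,5:3},{3:3,4:4,5:5},):
    q=least_squares(match(lab),[.5,-.15,.3,0,.2]);print(np.round(q.x,4),q.cost,np.round(q.fun.reshape(-1,2),1).tolist())
    print(np.round(jigpts(q.x),4).tolist()[-2:])
q=least_squares(lambda p:np.concatenate([(proj(T,[p[0],p[1],.105])[0]-t(85,73)),(proj(S,[p[0],p[1],.105])[0]-s(545,76))]),[.6,0])
print("tube",q.x,q.fun)
E
python3 fit.py
```

```text
[ 5.347e-01 -1.435e-01  4.221e-01  5.000e-04  1.690e-01] 5.977610018930701 [[-1.3, 1.2], [-1.1, 0.9], [2.0, -0.7], [-0.5, -0.0], [0.2, 0.0], [0.3, 0.1], [-0.5, 0.1], [0.9, 0.3], [0.4, 0.8]]
[[0.5514, -0.1805, 0.1348], [0.5346, -0.1431, 0.032]]
[ 0.5398 -0.1192 -0.384  -0.0245 -0.5593] 1565.3464378736794 [[1.6, 11.6], [-5.5, 12.8], [1.9, -21.4], [-7.9, 21.6], [-7.0, -24.9], [16.7, -1.5], [-14.4, -8.5], [-7.8, -0.7], [21.5, 7.8]]
[[0.5157, -0.179, 0.1333], [0.5306, -0.142, 0.032]]
tube [0.61263831 0.14218453] [0.02658541 0.17526416 0.15597341 0.05887057]
```

```bash
cat >> fit.py <<'E'
print()
for k in(0,1,2):
    q=least_squares(lambda p:np.concatenate([proj(T,p)[0]-to[k],proj(S,p)[0]-so[k]]),[.55,-.15,.13]);print(k,np.round(q.x,4),np.round(q.fun,2))
# freer fit: bar mid (y,z) and tip along rod free
def g(p):
    x,y,yaw,phi,by,bz,ty,tz=p
    P=jigpts([x,y,yaw,0,phi]);Rz=R.from_euler('z',yaw)
    P[:2]+=Rz.apply([0,by,bz])+[x,y,0]-P[7];P[2]=Rz.apply([0,ty,tz])+[x,y,0]
    a=proj(T,P);b=proj(S,P);m={3:6,4:5,5:3}
    return np.concatenate([a[m.get(k,k)]-v for k,v in to.items()]+[b[k]-v for k,v in so.items()])
q=least_squares(g,[.5347,-.1435,.422,.17,-.04,.135,.085,.179]);print(np.round(q.x,4),q.cost,np.round(q.fun.reshape(-1,2),1).tolist())
E
python3 fit.py|sed '1,/^$/d'
```

```text
0 [ 0.6069 -0.169   0.1347] [-0.01 -0.01 -0.01  0.  ]
1 [ 0.4998 -0.1998  0.1452] [ 0.27  0.39  0.39 -0.05]
2 [ 0.4966 -0.0601  0.177 ] [ 0.22  0.35  0.38 -0.05]
[ 0.5347 -0.1435  0.4222  0.1688 -0.045   0.1402  0.0917  0.1769] 0.8173917683727581 [[0.1, 0.3], [0.3, 0.1], [0.1, 0.2], [-0.4, 0.0], [0.2, 0.0], [0.3, 0.1], [-0.5, -0.1], [0.7, 0.0], [0.6, -0.0]]
```

```bash
cat >> h.py <<'E'
# wrist-orientation model: Rz(q1)Ry(q2+q3)Rz(q4)Ry(q5)Rz(q6)*C
def fk(q): return R.from_euler('z',q[0])*R.from_euler('y',q[1]+q[2])*R.from_euler('z',q[3])*R.from_euler('y',q[4])*R.from_euler('z',q[5])
def ori(z,x):  # tool rotation from z axis and approx x axis
    z=np.array(z)/np.linalg.norm(z);x=x-z*(x@z);x/=np.linalg.norm(x)
    return R.from_matrix(np.c_[x,np.cross(z,x),z])
jig=R.from_euler('z',.422)
a=jig.apply([0,-.5736,.8192]);d=jig.apply([0,.5,c30])
bar=lambda phi:R.from_rotvec(-phi*a).apply(jig.apply([1,0,0]))
E
python3 - <<'E'
from plant import r
from h import *
o=r.get_obs();q=o["qpos"];M=quat(o["ee_rot"]);C=fk(q).inv()*M
print(M.as_matrix().round(3),"C",C.as_rotvec().round(3))
bm=np.array([.5534,-.1844,.140])
for name,g in(("screw+",(ori(-a,bar(.17)),bm)),("screw-",(ori(-a,-bar(.17)),bm)),
  ("rod+",(ori(-d,jig.apply([0,1,0])),np.array([.506,-.077,.155]))),("rod-",(ori(-d,jig.apply([0,-1,0])),np.array([.506,-.077,.155])))):
    Rt,p=g;tcp=p-.164*Rt.as_matrix()[:,2];w=tcp-.1*Rt.as_matrix()[:,2]
    q1=np.arctan2(w[1],w[0])
    for pit in(1.6,1.9):
        e=((R.from_euler('z',q1)*R.from_euler('y',pit)).inv()*Rt*C.inv()).as_euler('ZYZ')
        print(name,tcp.round(3),"q1 %.2f"%q1,pit,e.round(2),"d rotvec tool",((M.inv()*Rt).as_rotvec()).round(3))
E
```

```text
[[ 0.896  0.445 -0.   ]
 [ 0.445 -0.896  0.001]
 [ 0.    -0.001 -1.   ]] C [-0.     0.     1.571]
screw+ [ 0.592 -0.27   0.274] q1 -0.48 1.6 [0.4  2.01 0.92] d rotvec tool [ 0.609 -0.04   0.202]
screw+ [ 0.592 -0.27   0.274] q1 -0.48 1.9 [0.37 1.73 0.8 ] d rotvec tool [ 0.609 -0.04   0.202]
screw- [ 0.592 -0.27   0.274] q1 -0.48 1.6 [ 0.4   2.01 -2.22] d rotvec tool [ 0.058  0.886 -2.805]
screw- [ 0.592 -0.27   0.274] q1 -0.48 1.9 [ 0.37  1.73 -2.34] d rotvec tool [ 0.058  0.886 -2.805]
rod+ [ 0.472 -0.002  0.297] q1 0.10 1.6 [-0.5   1.38 -0.27] d rotvec tool [-0.401 -0.417 -1.494]
rod+ [ 0.472 -0.002  0.297] q1 0.10 1.9 [-0.55  1.12 -0.11] d rotvec tool [-0.401 -0.417 -1.494]
rod- [ 0.472 -0.002  0.297] q1 0.10 1.6 [-0.5   1.38  2.87] d rotvec tool [-0.422  0.405  1.569]
rod- [ 0.472 -0.002  0.297] q1 0.10 1.9 [-0.55  1.12  3.03] d rotvec tool [-0.422  0.405  1.569]
```

>>> play_rows --increments '[[1,[0,0,0],[0,0,-1]],[1,[0,0,0],[0,0,-1]],[1,[0,0,0],[0,0,-1]],[1,[0,0,0],[0,0,-1]],[1,[0,0,0],[0,0,-1]],[1,[0,0,0],[0,0,-1]],[1,[0,0,0],[0,0,-1]],[1,[0,0,0],[0,0,-1]],[1,[0,0,0],[0,0,-1]],[1,[0,0,0],[0,0,-1]]]' --squeeze 40

```text
t: 1.45
eef_pos: [0.2779, -0.5597, 0.4044]
ee_rot: [-0.0, 0.673, 0.74, 0.0]
force: [0.1, 0.3, -0.1]
finger_gap: 0.0871
grasp_force: 0.0
```

>>> play_rows --increments '[[1,[0,0,0],[0,0,-1]],[1,[0,0,0],[0,0,-1]],[1,[0,0,0],[0,0,-1]],[1,[0,0,0],[0,0,-1]],[1,[0,0,0],[0,0,-1]],[1,[0,0,0],[0,0,-1]],[1,[0,0,0],[0,0,-1]],[1,[0,0,0],[0,0,-1]],[1,[0,0,0],[0,0,0]]]'

```text
t: 2.58
eef_pos: [0.2779, -0.5598, 0.4044]
ee_rot: [-0.0, 0.258, 0.966, 0.0]
force: [0.3, -0.3, 0.4]
finger_gap: 0.0868
grasp_force: 0.0
```

```bash
cat >> h.py <<'E'
def plan(o,tcp,Rt,n):
    M=quat(o["ee_rot"]);w=(M.inv()*Rt).as_rotvec()/n
    W=np.round(w/.12,2)
    A=sum((M*R.from_rotvec(k*W*.12)).as_matrix() for k in range(n))
    s=np.linalg.solve(A,tcp-o["eef_pos"])
    print("q",o["qpos"].round(2),"t",o["t"],"rows",n,"shift",(s/.06).round(3).tolist(),"turn",W.tolist())
    E=(M*R.from_rotvec(n*W*.12)).inv()*Rt
    print("  left-over turn",(E.as_rotvec()/.12).round(3).tolist())
bm=np.array([.5534,-.1844,.140])
RS=ori(-a,-bar(.17))
E
python3 - <<'E'
from plant import r
from h import *
plan(r.get_obs(),bm+a*(.164+.12),RS,10)
E
```

```text
q [-1.24  0.22  1.53  0.    1.39 -2.29] t 2.575 rows 10 shift [-0.513, 0.467, 0.135] turn [-0.44, 0.28, -0.62]
  left-over turn [-0.001, -0.034, -0.055]
```

>>> play_rows --increments '[[1,[-0.51,0.47,0.135],[-0.44,0.28,-0.62]],[1,[-0.51,0.47,0.135],[-0.44,0.28,-0.62]],[1,[-0.51,0.47,0.135],[-0.44,0.28,-0.62]],[1,[-0.51,0.47,0.135],[-0.44,0.28,-0.62]],[1,[-0.51,0.47,0.135],[-0.44,0.28,-0.62]],[1,[-0.51,0.47,0.135],[-0.44,0.28,-0.62]],[1,[-0.51,0.47,0.135],[-0.44,0.28,-0.62]],[1,[-0.51,0.47,0.135],[-0.44,0.28,-0.62]],[1,[-0.51,0.47,0.135],[-0.44,0.28,-0.62]],[1,[-0.51,0.47,0.135],[-0.44,0.28,-0.62]]]'

```text
t: 3.82
eef_pos: [0.6191, -0.3299, 0.3729]
ee_rot: [-0.092, -0.118, 0.946, 0.288]
force: [1.2, 0.2, -0.5]
finger_gap: 0.0871
grasp_force: 0.0
```

```bash
python3 - <<'E'
from plant import r
from h import *
plan(r.get_obs(),bm+a*(.164+.12),RS,1)
plan(r.get_obs(),bm+a*(.164),RS,6)
b=r.read_camera("scene")[:,:,::-1]
cv2.imwrite("pics/s2.png",cv2.resize(b[120:260,260:440],None,fx=4,fy=4,interpolation=cv2.INTER_CUBIC))
E
```

```text
q [-0.66  0.63  1.11  0.29  1.95 -2.45] t 3.825 rows 1 shift [-0.003, -0.047, -0.028] turn [0.01, -0.05, -0.06]
  left-over turn [0.002, -0.001, 0.005]
q [-0.66  0.63  1.11  0.29  1.95 -2.45] t 3.825 rows 6 shift [-0.001, -0.008, 0.329] turn [0.0, -0.01, -0.01]
  left-over turn [0.012, 0.009, 0.005]
```

View pics/s2.png

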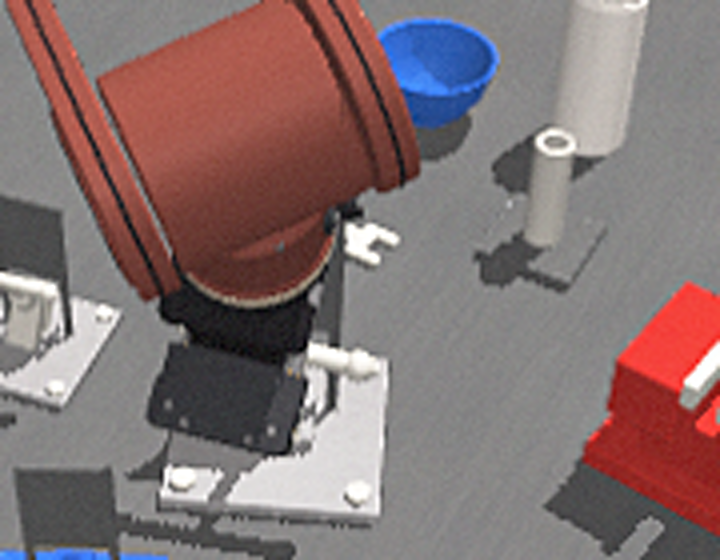

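The gripper stands over the T-bar, in line with the screw; the bar's ball shows at (360,360), and the tube at (555,140) is clear. Now down along the axis.

>>> play_rows --increments '[[1,[0,-0.04,0],[0.01,-0.05,-0.06]],[1,[0,0,0.4],[0,0,0]],[1,[0,0,0.4],[0,0,0]],[1,[0,0,0.4],[0,0,0]],[1,[0,0,0.4],[0,0,0]],[1,[0,0,0.37],[0,0,0]],[1,[0,0,0],[0,0,0]]]'

```text
t: 4.75
eef_pos: [0.5897, -0.2713, 0.2733]
ee_rot: [-0.088, -0.119, 0.946, 0.288]
force: [0.8, 0.1, -0.3]
finger_gap: 0.0872
grasp_force: 0.0
```

```bash
python3 - <<'E'
from plant import r
from h import *
plan(r.get_obs(),bm+a*(.164),RS,1)
a_=r.read_camera("top")[:,:,::-1]
cv2.imwrite("pics/t2.png",cv2.resize(a_[140:240,270:390],None,fx=5,fy=5,interpolation=cv2.INTER_CUBIC))
E
```

```text
q [-0.62  0.58  1.36  0.3   1.73 -2.48] t 4.75 rows 1 shift [-0.038, 0.019, -0.013] turn [0.0, -0.0, -0.02]
  left-over turn [0.003, -0.002, 0.003]
```

View pics/t2.png

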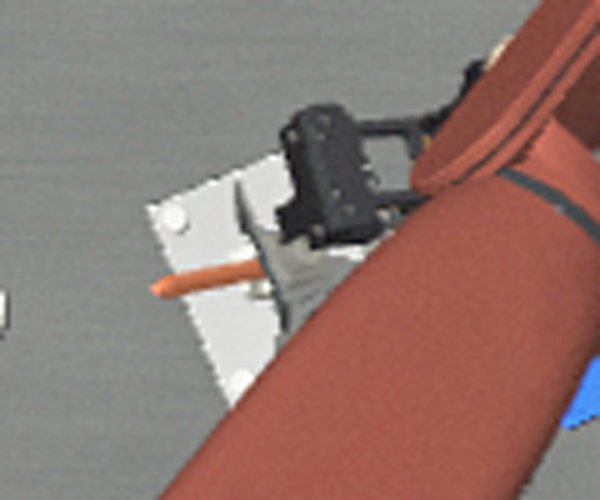

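The gripper surrounds the bar at about (330,180) and the rod at (155,288) is untouched. I'll close gently and centre by force.

>>> play_rows --increments '[[-0.4,[0,0,0],[0,0,0]],[-0.5,[0,0,0],[0,0,0]],[-0.6,[0,0,0],[0,0,0]],[-0.75,[0,0,0],[0,0,0]],[-0.9,[0,0,0],[0,0,0]],[-1,[0,0,0],[0,0,0]],[-1,[0,0,0],[0,0,0]]]' --squeeze 10

```text
t: 5.68
eef_pos: [0.5911, -0.2711, 0.2751]
ee_rot: [-0.087, -0.12, 0.946, 0.287]
force: [-0.6, 0.0, -1.0]
finger_gap: 0.0249
grasp_force: 0.0
```

```bash
cat > st.py <<'E'
from plant import r
from h import *
o=r.get_obs();M=quat(o["ee_rot"])
print("t",o["t"],"q",o["qpos"].round(2),"F tool",M.inv().apply(o["force"]).round(1),"T tool",M.inv().apply(o["ft_torque"]).round(2),"gap",round(o["finger_gap"],4),"g",round(o["grasp_force"],1),"grasp pt",(o["eef_pos"]+.164*M.as_matrix()[:,2]).round(4))
E
python3 st.py
```

```text
t 5.675 q [-0.62  0.58  1.36  0.3   1.73 -2.48] F tool [ 0.5 -0.4  0.9] T tool [ 0.22 -0.12 -0.1 ] gap 0.0249 g 0.0 grasp pt [ 0.5528 -0.1855  0.1405]
```

>>> play_rows --increments '[[-1,[0,0,0],[0,0,0]],[-1,[0,0,0],[0,0,0]],[-1,[0,0,0],[0,0,0]]]'

```text
t: 6.05
eef_pos: [0.5911, -0.2719, 0.2746]
ee_rot: [-0.086, -0.12, 0.947, 0.286]
force: [2.5, -4.8, -5.5]
finger_gap: 0.0137
grasp_force: 10.0
```

```bash
python3 st.py
```

```text
t 6.05 q [-0.62  0.58  1.36  0.29  1.73 -2.48] F tool [-1.6 -7.4  1.5] T tool [ 1.47 -0.38 -0.07] gap 0.0137 g 10.0 grasp pt [ 0.553  -0.1866  0.1398]
```

>>> play_rows --increments '[[-1,[0,-0.018,0],[0,0,0]],[-1,[0,0,0],[0,0,0]],[-1,[0,0,-0.002],[0,0,0.4]],[-1,[0,0,-0.005],[0,0,1]],[-1,[0,0,-0.005],[0,0,1]],[-1,[0,0,-0.005],[0,0,1]],[-1,[0,0,-0.005],[0,0,1]]]' --squeeze 50

```text
t: 6.92
eef_pos: [0.5915, -0.2732, 0.2752]
ee_rot: [-0.159, 0.133, 0.945, 0.253]
force: [1.1, -5.1, -5.1]
finger_gap: 0.0126
grasp_force: 50.1
```

```bash
python3 st.py
```

```text
t 6.925 q [-0.62  0.58  1.36  0.29  1.73 -1.95] F tool [-3.8 -6.1  1.3] T tool [ 1.23 -1.01 -0.29] gap 0.0126 g 50.1 grasp pt [ 0.5533 -0.1879  0.1405]
```

>>> play_rows --increments '[[-1,[-0.008,-0.012,-0.005],[0,0,1]],[-1,[0,0,-0.005],[0,0,1]],[-1,[0,0,-0.005],[0,0,1]],[-1,[0,0,-0.005],[0,0,1]],[-1,[0,0,-0.005],[0,0,1]],[-1,[0,0,-0.005],[0,0,1]],[-1,[0,0,-0.005],[0,0,1]],[-1,[0,0,-0.005],[0,0,1]]]'

```text
t: 7.92
eef_pos: [0.5917, -0.2754, 0.2767]
ee_rot: [-0.259, 0.554, 0.777, 0.151]
force: [-2.6, -6.3, -2.3]
finger_gap: 0.0125
grasp_force: 50.1
```

```bash
python3 st.py
```

```text
t 7.925 q [-0.63  0.59  1.35  0.29  1.74 -0.99] F tool [-5.5 -4.5 -0.8] T tool [ 0.67 -1.34 -0.29] gap 0.0125 g 50.1 grasp pt [ 0.5531 -0.19    0.1421]
```

>>> play_rows --increments '[[-1,[-0.008,-0.008,-0.005],[0,0,1]],[-1,[0,0,-0.005],[0,0,1]],[-1,[0,0,-0.005],[0,0,1]],[-1,[0,0,-0.005],[0,0,1]],[-1,[0,0,-0.005],[0,0,1]],[-1,[0,0,-0.005],[0,0,1]],[-1,[0,0,-0.005],[0,0,1]],[-1,[0,0,-0.005],[0,0,1]],[-1,[0,0,0],[0,0,0]]]'

```text
t: 9.05
eef_pos: [0.5914, -0.2768, 0.2788]
ee_rot: [-0.3, 0.849, 0.434, 0.014]
force: [-5.7, -4.3, -0.1]
finger_gap: 0.0127
grasp_force: 50.0
```

```bash
python3 st.py
```

```text
t 9.05 q [-0.63  0.59  1.35  0.29  1.75 -0.03] F tool [-6.7 -2.3 -0.9] T tool [ 0.13 -1.35 -0.03] gap 0.0127 g 50.0 grasp pt [ 0.5525 -0.1912  0.1444]
```

Turned 2.45 rad so far; the last bit goes to the stop, watching the torque.

>>> play_rows --increments '[[-1,[-0.01,0,-0.004],[0,0,0.8]],[-1,[0,0,-0.004],[0,0,0.7]],[-1,[0,0,0],[0,0,0.4]],[-1,[0,0,0],[0,0,0]]]'

```text
t: 9.55
eef_pos: [0.5913, -0.2771, 0.2792]
ee_rot: [-0.3, 0.893, 0.336, -0.02]
force: [-6.6, -2.2, 1.5]
finger_gap: 0.0128
grasp_force: 50.9
```

```bash
python3 st.py
```

```text
t 9.55 q [-0.63  0.59  1.35  0.29  1.75  0.19] F tool [-6.2 -3.4 -0.8] T tool [ 0.04 -1.1  -0.57] gap 0.0128 g 50.9 grasp pt [ 0.5524 -0.1913  0.1449]
```

The torque has risen to 0.57 N m, so the screw is at its end stop (2.67 rad turned). Release and back off along the axis.

>>> play_rows --increments '[[1,[0,0,0],[0,0,0]],[1,[0,0,0],[0,0,0]],[1,[0,0,0],[0,0,0]],[1,[0,0,0],[0,0,0]],[1,[0,0,-0.5],[0,0,0]],[1,[0,0,-0.7],[0,0,0]],[1,[0,0,-0.7],[0,0,0]],[1,[0,0,-0.7],[0,0,0]]]'

```text
t: 10.55
eef_pos: [0.6289, -0.3591, 0.4082]
ee_rot: [-0.299, 0.893, 0.336, -0.018]
force: [0.3, -0.8, -0.0]
finger_gap: 0.083
grasp_force: 0.0
```

```bash
cat >> h.py <<'E'
RR=ori(-d,jig.apply([0,1,0]))
E
python3 st.py; python3 - <<'E'
from plant import r
from h import *
foot=np.array([.5335,-.1402,.032])
tip=np.array([.4966,-.0601,.177]);print("tip model",foot+.17*d,"tri",tip)
plan(r.get_obs(),np.array([.506,-.075,.155])+d*(.164+.12),RR,10)
E
```

```text
t 10.55 q [-0.68  0.67  0.98  0.29  2.03  0.22] F tool [-0.3  0.7 -0.4] T tool [-0.42 -0.09 -0.05] gap 0.083 g 0.0 grasp pt [ 0.5907 -0.2734  0.2736]
tip model [ 0.49868521 -0.06265691  0.17922432] tri [ 0.4966 -0.0601  0.177 ]
q [-0.68  0.67  0.98  0.29  2.03  0.22] t 10.55 rows 10 shift [0.654, -0.526, 0.093] turn [-0.6, -0.81, -0.94]
  left-over turn [0.017, 0.035, 0.001]
```

```bash
python3 - <<'E'
from plant import r
from h import *
o=r.get_obs();M=quat(o["ee_rot"]);T=np.array([.506,-.075,.155])+d*(.164+.12)
plan(o,T,RR,14)
W=np.round((M.inv()*RR).as_rotvec()/14/.12,2)
A=sum((M*R.from_rotvec(k*W*.12)).as_matrix() for k in range(14));s=np.linalg.solve(A,T-o["eef_pos"])
p=o["eef_pos"].copy()
for k in range(14):
    p=p+M.apply(s);M=M*R.from_rotvec(W*.12)
    if k%3==1:print(k,p.round(3),(p+.182*M.as_matrix()[:,2]).round(3))
E
```

```text
q [-0.68  0.67  0.98  0.29  2.03  0.22] t 10.55 rows 14 shift [0.474, -0.37, 0.055] turn [-0.43, -0.58, -0.67]
  left-over turn [0.014, 0.063, -0.011]
1 [ 0.642 -0.293  0.435] [ 0.594 -0.226  0.272]
4 [ 0.634 -0.188  0.459] [ 0.59  -0.166  0.284]
7 [ 0.595 -0.087  0.461] [ 0.568 -0.109  0.283]
10 [ 0.53  -0.003  0.441] [ 0.532 -0.061  0.269]
13 [0.448 0.055 0.401] [ 0.486 -0.029  0.244]
```

>>> play_rows --increments '[[1,[0.47,-0.37,0.055],[-0.43,-0.58,-0.67]],[1,[0.47,-0.37,0.055],[-0.43,-0.58,-0.67]],[1,[0.47,-0.37,0.055],[-0.43,-0.58,-0.67]],[1,[0.47,-0.37,0.055],[-0.43,-0.58,-0.67]],[1,[0.47,-0.37,0.055],[-0.43,-0.58,-0.67]],[1,[0.47,-0.37,0.055],[-0.43,-0.58,-0.67]],[1,[0.47,-0.37,0.055],[-0.43,-0.58,-0.67]]]'

```text
t: 11.42
eef_pos: [0.6096, -0.1188, 0.4623]
ee_rot: [-0.041, 0.773, 0.627, -0.087]
force: [-0.7, -0.2, -0.3]
finger_gap: 0.0872
grasp_force: 0.0
```

>>> play_rows --increments '[[1,[0.47,-0.37,0.055],[-0.43,-0.58,-0.67]],[1,[0.47,-0.37,0.055],[-0.43,-0.58,-0.67]],[1,[0.47,-0.37,0.055],[-0.43,-0.58,-0.67]],[1,[0.47,-0.37,0.055],[-0.43,-0.58,-0.67]],[1,[0.47,-0.37,0.055],[-0.43,-0.58,-0.67]],[1,[0.47,-0.37,0.055],[-0.43,-0.58,-0.67]],[1,[0.47,-0.37,0.055],[-0.43,-0.58,-0.67]]]'

```text
t: 12.3
eef_pos: [0.4456, 0.0529, 0.4002]
ee_rot: [0.222, 0.523, 0.81, -0.142]
force: [-0.8, -0.1, -0.1]
finger_gap: 0.087
grasp_force: 0.0
```

```bash
python3 - <<'E'
from plant import r
from h import *
P=np.array([.506,-.075,.155])
plan(r.get_obs(),P+d*(.164+.12),RR,1)
plan(r.get_obs(),P+d*.164,RR,1)
b=r.read_camera("scene")[:,:,::-1]
cv2.imwrite("pics/s3.png",cv2.resize(b[120:260,260:440],None,fx=4,fy=4,interpolation=cv2.INTER_CUBIC))
E
```

```text
q [ 0.12 -0.24  2.04 -0.54  1.22 -0.15] t 12.3 rows 1 shift [0.002, 0.046, -0.016] turn [0.04, 0.08, 0.01]
  left-over turn [-0.005, -0.0, -0.001]
q [ 0.12 -0.24  2.04 -0.54  1.22 -0.15] t 12.3 rows 1 shift [0.021, 0.038, 1.984] turn [0.04, 0.08, 0.01]
  left-over turn [-0.005, -0.0, -0.001]
```

View pics/s3.png

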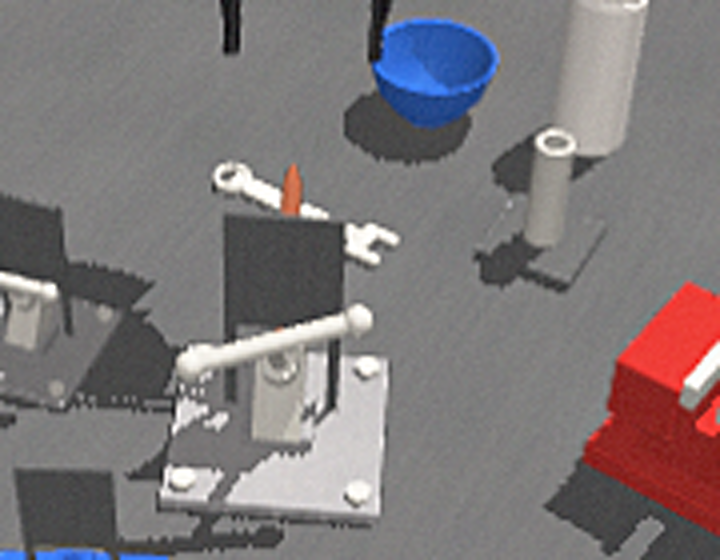

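The rod is still seated, tip at (292,165). The T-bar has turned, balls at (190,362) and (357,320), and the open fingers at (231,50)/(377,60) straddle the rod line. I'll check the screw angle from the balls.

```bash
python3 - <<'E'
from plant import r
from h import *
from scipy.optimize import least_squares
S=r.camera_info("scene")
s=lambda u,v:np.array([260+(u+.5)/4-.5,120+(v+.5)/4-.5])
A,B=s(357,320),s(190,362)
f=lambda p:np.concatenate([proj(S,p[1:]-.055*bar(p[0]))[0]-A,proj(S,p[1:]+.055*bar(p[0]))[0]-B,(p[1:]-[.5524,-.1913,.1449])*50])
q=least_squares(f,[2.7,.55,-.19,.145]);print(q.x,q.fun.round(2))
E
```

```text
[ 2.81500567  0.55260528 -0.18886165  0.14439857] [ 0.11 -0.02 -0.12  0.03  0.01  0.12 -0.03]
```

>>> play_rows --increments '[[1,[0.01,0.04,0],[0.04,0.08,0.01]],[1,[0,0,0.4],[0,0,0]],[1,[0,0,0.4],[0,0,0]],[1,[0,0,0.4],[0,0,0]],[1,[0,0,0],[0,0,0]]]'

```text
t: 12.98
eef_pos: [0.4638, 0.0196, 0.337]
ee_rot: [0.214, 0.528, 0.81, -0.142]
force: [0.1, -0.7, 0.5]
finger_gap: 0.0872
grasp_force: 0.0
```

```bash
python3 st.py; python3 - <<'E'
from plant import r
from h import *
plan(r.get_obs(),np.array([.506,-.075,.155])+d*.164,RR,1)
a_=r.read_camera("top")[:,:,::-1]
cv2.imwrite("pics/t3.png",cv2.resize(a_[130:240,250:390],None,fx=5,fy=5,interpolation=cv2.INTER_CUBIC))
E
```

```text
t 12.975 q [ 0.03 -0.14  2.08 -0.55  1.07 -0.15] F tool [-0.8 -0.2 -0.1] T tool [-0.09  0.25  0.04] gap 0.0872 g 0.0 grasp pt [ 0.4962 -0.0552  0.1946]
q [ 0.03 -0.14  2.08 -0.55  1.07 -0.15] t 12.975 rows 1 shift [0.019, 0.0, 0.756] turn [-0.05, -0.03, -0.04]
  left-over turn [-0.005, 0.0, -0.0]
```

View pics/t3.png

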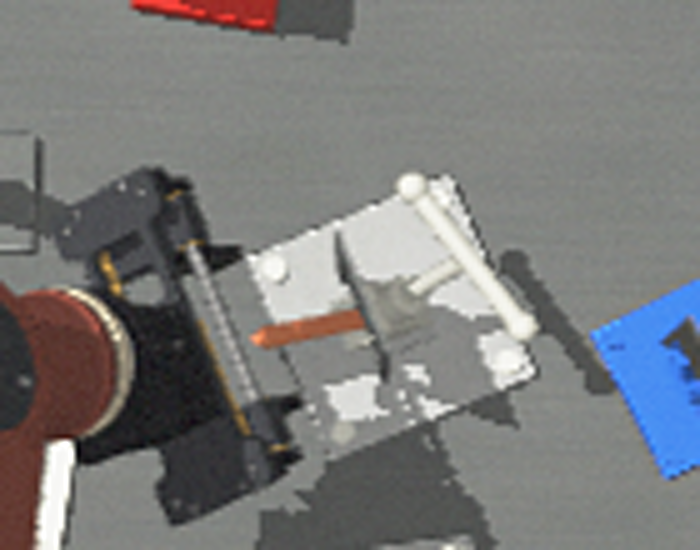

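Screw is at about 2.8. Rod tip (257,338) lies between the fingers (230,250) and (290,405). Go down and close.

>>> play_rows --increments '[[1,[0.01,0,0.38],[-0.05,-0.03,-0.04]],[1,[0.01,0,0.38],[0,0,0]],[-0.5,[0,0,0],[0,0,0]],[-1,[0,0,0],[0,0,0]],[-1,[0,0,0],[0,0,0]],[-1,[0,0,0],[0,0,0]],[-1,[0,0,0],[0,0,0]],[-1,[0,0,0],[0,0,0]],[-1,[0,0,0],[0,0,0]]]' --squeeze 8

```text
t: 14.15
eef_pos: [0.4718, 0.0009, 0.2974]
ee_rot: [0.218, 0.523, 0.812, -0.14]
force: [-0.2, 0.4, -0.2]
finger_gap: 0.0247
grasp_force: 0.0
```

```bash
python3 st.py
```

```text
t 14.15 q [-0.01 -0.08  2.1  -0.58  0.97 -0.13] F tool [ 0.5 -0.  -0.1] T tool [-0.1   0.3   0.06] gap 0.0247 g 0.0 grasp pt [ 0.5059 -0.074   0.1555]
```

>>> play_rows --increments '[[-1,[0,0,0],[0,0,0]],[-1,[0,0,0],[0,0,0]],[-1,[0,0,0],[0,0,0]]]'

```text
t: 14.52
eef_pos: [0.4717, 0.0008, 0.2973]
ee_rot: [0.218, 0.524, 0.811, -0.14]
force: [-0.7, 0.1, 1.3]
finger_gap: 0.0143
grasp_force: 8.0
```

```bash
python3 st.py
```

```text
t 14.525 q [-0.01 -0.08  2.1  -0.58  0.97 -0.13] F tool [-0.3 -0.6 -1.3] T tool [0.25 0.28 0.06] gap 0.0143 g 8.0 grasp pt [ 0.5057 -0.0741  0.1554]
```

>>> play_rows --increments '[[-1,[0,0,0],[0,0,0]],[-1,[0,0,0],[0,0,0]],[-1,[0,0,-0.1],[0,0,0]],[-1,[0,0,-0.15],[0,0,0]]]' --squeeze 35

```text
t: 15.02
eef_pos: [0.4685, 0.0079, 0.3103]
ee_rot: [0.218, 0.524, 0.812, -0.14]
force: [-2.5, -1.2, -0.8]
finger_gap: 0.0128
grasp_force: 35.0
```

```bash
python3 st.py
```

```text
t 15.025 q [ 0.01 -0.1   2.1  -0.57  1.   -0.14] F tool [ 0.3 -2.7  0.7] T tool [0.5  0.32 0.07] gap 0.0128 g 35.0 grasp pt [ 0.5024 -0.067   0.1683]
```

Drawing freely; carry on.

>>> play_rows --increments '[[-1,[0,0,-0.3],[0,0,0]],[-1,[0,0,-0.3],[0,0,0]],[-1,[0,0,-0.3],[0,0,0]],[-1,[0,0,-0.4],[0,0,0]],[-1,[0,0,-0.5],[0,0,0]],[-1,[0,0,0],[0,0,0]]]'

```text
t: 15.78
eef_pos: [0.4471, 0.0581, 0.4071]
ee_rot: [0.221, 0.523, 0.811, -0.138]
force: [0.3, -0.5, -1.1]
finger_gap: 0.013
grasp_force: 35.0
```

```bash
python3 st.py; python3 - <<'E'
from plant import r
from h import *
o=r.get_obs()
# upright tool over tube: finger line along jig-x like direction kept (turn of least swing)
z=quat(o["ee_rot"]).as_matrix()
RV=ori([0,0,-1],z[:,0])
T=np.array([.6126,.1422,.105+.142+.06+.164])  # rod foot 60 mm above mouth
plan(o,T,RV,10)
cols=(r.camera_info("top"),)
from scipy.optimize import least_squares
can=least_squares(lambda p:proj(cols[0],[p[0],p[1],.16])[0]-np.array([234/1.25,206/1.25]),[.6,.2]).x;print("can",can)
E
```

```text
t 15.775 q [ 0.13 -0.24  2.02 -0.53  1.23 -0.15] F tool [0.1 0.  1.3] T tool [-0.15  0.36  0.04] gap 0.013 g 35.0 grasp pt [ 0.4824 -0.0165  0.2653]
q [ 0.13 -0.24  2.02 -0.53  1.23 -0.15] t 15.775 rows 10 shift [-0.017, 0.31, -0.106] turn [0.01, 0.44, 0.0]
  left-over turn [-0.026, -0.008, 0.015]
can [0.59145438 0.29252606]
```

>>> play_rows --increments '[[-1,[-0.017,0.31,-0.106],[0,0.44,0]],[-1,[-0.017,0.31,-0.106],[0,0.44,0]],[-1,[-0.017,0.31,-0.106],[0,0.44,0]],[-1,[-0.017,0.31,-0.106],[0,0.44,0]],[-1,[-0.017,0.31,-0.106],[0,0.44,0]],[-1,[-0.017,0.31,-0.106],[0,0.44,0]],[-1,[-0.017,0.31,-0.106],[0,0.44,0]],[-1,[-0.017,0.31,-0.106],[0,0.44,0]],[-1,[-0.017,0.31,-0.106],[0,0.44,0]],[-1,[-0.017,0.31,-0.106],[0,0.44,0]]]'

```text
t: 17.02
eef_pos: [0.6131, 0.1411, 0.4662]
ee_rot: [-0.002, 0.542, 0.84, 0.002]
force: [0.1, -0.8, -0.8]
finger_gap: 0.013
grasp_force: 35.0
```

>>> play_rows --increments '[[-1,[0,0,0],[0,0,0]],[-1,[0,0,0],[0,0,0]]]'

```text
t: 17.27
eef_pos: [0.612, 0.1408, 0.4661]
ee_rot: [-0.001, 0.542, 0.84, 0.001]
force: [-0.9, -0.0, -0.6]
finger_gap: 0.0128
grasp_force: 35.0
```

```bash
python3 - <<'E'
from plant import r
from h import *
o=r.get_obs();m=quat(o["ee_rot"]).as_matrix();print(m.round(3))
T=np.array([.6126,.1422,.105+.142+.06+.164])
plan(o,T,ori([0,0,-1],m[:,0]),1)
b=r.read_camera("scene")[:,:,::-1];a_=r.read_camera("top")[:,:,::-1]
c1=cv2.resize(b[90:210,350:450],(500,600),interpolation=cv2.INTER_CUBIC)
c2=cv2.resize(a_[120:210,200:250],(300,540),interpolation=cv2.INTER_CUBIC)
c2=cv2.copyMakeBorder(c2,0,60,0,0,cv2.BORDER_CONSTANT)
cv2.imwrite("pics/m4.png",np.hstack([c1,c2]))
print("tube mouth scene px",proj(r.camera_info("scene"),[.6126,.1422,.105]))
E
```

```text
[[-0.412  0.911 -0.001]
 [ 0.911  0.412  0.002]
 [ 0.002 -0.    -1.   ]]
q [ 0.1   0.2   1.44  0.    1.51 -0.32] t 17.275 rows 1 shift [0.017, 0.018, -0.082] turn [-0.0, -0.02, 0.0]
  left-over turn [-0.001, 0.003, 0.0]
tube mouth scene px [[398.74628736 154.85219243]]
```

View pics/m4.png

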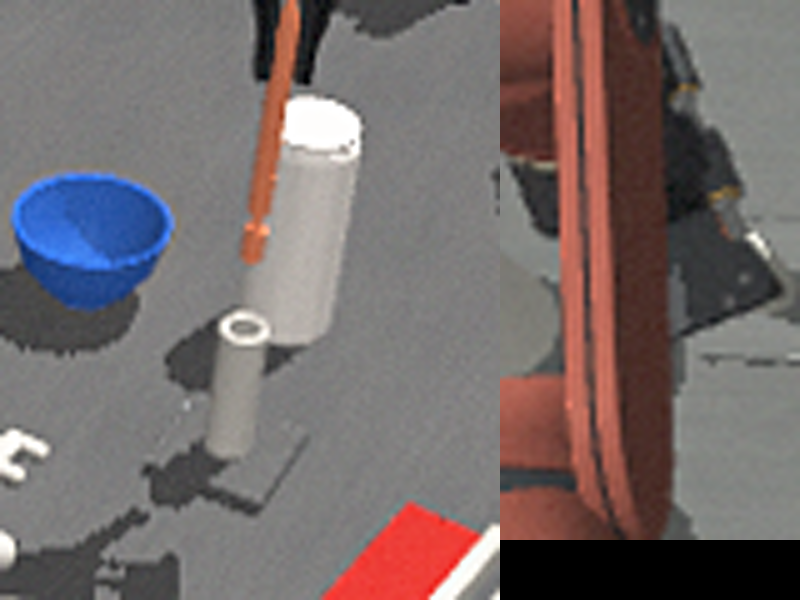

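```bash
cat > rodfit.py <<'E'
import sys
from plant import r
from h import *
from scipy.optimize import least_squares
o=r.get_obs();M=quat(o["ee_rot"]).as_matrix();S=r.camera_info("scene")
G=o["eef_pos"]+.164*M[:,2]
def pt(p,s): # p: offset along tool x, tilt about tool y, foot distance below grasp pt
    ax=np.cos(p[1])*M[:,2]+np.sin(p[1])*M[:,0]
    return G+p[0]*M[:,0]+ax*s
E
python3 - <<'E'
exec(open('rodfit.py').read())
c=lambda P:(proj(S,P)[0]-[350,90]+.5)*5-.5
for x,t in((0,0),(.004,0),(-.004,0),(0,.05),(0,-.05)):
    print(x,t,[c(pt((x,t),s)).round(0).tolist() for s in(.03,.085,.142)])
E
```

```text
0 0 [[279.0, 90.0], [267.0, 172.0], [255.0, 252.0]]
0.004 0 [[279.0, 86.0], [267.0, 168.0], [255.0, 248.0]]
-0.004 0 [[279.0, 94.0], [267.0, 176.0], [255.0, 256.0]]
0 0.05 [[279.0, 88.0], [267.0, 168.0], [255.0, 245.0]]
0 -0.05 [[279.0, 91.0], [267.0, 176.0], [255.0, 259.0]]
```

Left crop: the rod hangs point up, foot at (251,258), waist at (257,225), tube mouth at (243,328), laterally in line. The tool-x offset lies along the line of sight, so I'll turn the tool a quarter turn to bring it side-on.

>>> play_rows --increments '[[-1,[0,0,-0.08],[0,0,1]],[-1,[0,0,0],[0,0,1]],[-1,[0,0,0],[0,0,1]],[-1,[0,0,0],[0,0,1]],[-1,[0,0,0],[0,0,1]],[-1,[0,0,0],[0,0,1]],[-1,[0,0,0],[0,0,1]]]'

```text
t: 18.25
eef_pos: [0.6117, 0.1411, 0.4719]
ee_rot: [-0.001, 0.839, 0.545, 0.001]
force: [-0.7, -0.0, -0.2]
finger_gap: 0.0133
grasp_force: 35.0
```

>>> play_rows --increments '[[-1,[0,0,0],[0,0,1]],[-1,[0,0,0],[0,0,1]],[-1,[0,0,0],[0,0,1]],[-1,[0,0,0],[0,0,1]],[-1,[0,0,0],[0,0,1]],[-1,[0,0,0],[0,0,1]],[-1,[0,0,0],[0,0,0]],[-1,[0,0,0],[0,0,0]]]'

```text
t: 19.25
eef_pos: [0.612, 0.1411, 0.472]
ee_rot: [-0.001, 0.976, 0.217, 0.0]
force: [0.4, -0.3, -0.3]
finger_gap: 0.0132
grasp_force: 35.0
```

```bash
cat > seg.py <<'E'
exec(open('rodfit.py').read())
im=r.read_camera("scene").astype(int)
x0,x1,y0,y1=370,425,75,160
c=im[y0:y1,x0:x1];m=(c[...,0]>c[...,2]*1.7)&(c[...,0]>c[...,1]*1.35)&(c[...,0]>60)
n,l,st,_=cv2.connectedComponentsWithStats(m.astype(np.uint8));print([s.tolist() for s in st[1:] if s[4]>20])
pts=[]
for v in range(y1-y0):
    u=np.where(m[v])[0]
    if 2<len(u)<9:
        w=c[v,u,0]-c[v,u,2];pts.append((x0+u.mean(),y0+v,len(u)))
pts=np.array(pts);print(pts[::4].round(1).tolist(),pts[-1])
E
python3 seg.py; python3 - <<'E'
exec(open('rodfit.py').read())
print(G,M.round(3))
for x,t in((0,0),(.004,0),(0,.05)):
    print(x,t,[proj(S,pt((x,t),s))[0].round(1).tolist() for s in(.03,.085,.142)])
print(proj(S,[.6126,.1422,.105]))
E
```

```text
[[28, 30, 11, 35, 148]]
[[406.5, 105.0, 4.0], [406.0, 109.0, 5.0], [405.0, 113.0, 5.0], [404.0, 117.0, 5.0], [403.5, 121.0, 4.0], [402.5, 125.0, 4.0], [401.5, 129.0, 4.0], [401.0, 134.0, 5.0], [399.5, 138.0, 4.0]] [400. 139.   3.]
[0.6120911  0.14162142 0.30801589] [[ 0.906  0.424  0.   ]
 [ 0.424 -0.906  0.003]
 [ 0.001 -0.003 -1.   ]]
0 0 [[405.8, 105.9], [403.4, 122.4], [401.0, 138.5]]
0.004 0 [[407.3, 106.0], [404.8, 122.5], [402.4, 138.6]]
0 0.05 [[406.4, 105.9], [404.9, 122.4], [403.4, 138.6]]
[[398.74628736 154.85219243]]
```

>>> play_rows --increments '[[-1,[-0.1,0,0],[0,0.23,0]],[-1,[-0.11,0,0],[0,0.23,0]],[-1,[0,0,0],[0,0,0]],[-1,[0,0,0],[0,0,0]]]'

```text
t: 19.8
eef_pos: [0.6007, 0.1357, 0.4721]
ee_rot: [-0.007, 0.976, 0.216, 0.027]
force: [-0.1, -0.3, -1.1]
finger_gap: 0.013
grasp_force: 35.0
```

```bash
python3 seg.py; python3 - <<'E'
exec(open('rodfit.py').read())
print(o["eef_pos"],M.round(3))
B=np.array([.6126,.1422,.105])
print("vertical over tube:",[proj(S,B+[0,0,h])[0].round(1).tolist() for h in(0,.05,.10,.17,-.05)])
im=r.read_camera("scene").astype(int)
for v in(158,165,172):print(v,im[v,385:412].sum(1).tolist())
E
```

```text
[[30, 30, 9, 35, 143]]
[[406.0, 105.0, 5.0], [405.5, 109.0, 4.0], [404.5, 113.0, 4.0], [404.5, 117.0, 4.0], [403.5, 121.0, 4.0], [403.5, 125.0, 4.0], [402.5, 129.0, 4.0], [401.5, 135.0, 4.0], [402.0, 139.0, 3.0]] [402. 139.   3.]
[0.60084906 0.13575427 0.47201818] [[ 0.905  0.422  0.05 ]
 [ 0.422 -0.906  0.026]
 [ 0.057 -0.003 -0.998]]
vertical over tube: [[398.7, 154.9], [400.7, 141.6], [402.8, 127.6], [405.9, 106.8], [396.8, 167.5]]
158 [316, 182, 208, 212, 220, 213, 215, 196, 270, 354, 389, 517, 659, 694, 734, 718, 625, 532, 395, 452, 484, 497, 509, 503, 485, 485, 482]
165 [193, 200, 212, 219, 211, 224, 207, 261, 377, 405, 420, 425, 440, 441, 445, 450, 413, 358, 328, 405, 386, 386, 372, 388, 376, 385, 389]
172 [358, 377, 358, 365, 380, 367, 358, 367, 408, 434, 439, 448, 460, 444, 448, 394, 398, 367, 370, 364, 369, 370, 390, 363, 373, 364, 380]
```

Rod is now vertical over the tube to within about 1 mm. Lower it along world vertical, which in tool axes is (-0.057, 0, 1).

>>> play_rows --increments '[[-1,[-0.024,0,0.42],[0,0,0]],[-1,[-0.024,0,0.42],[0,0,0]],[-1,[-0.009,0,0.15],[0,0,0]],[-1,[-0.009,0,0.15],[0,0,0]],[-1,[-0.009,0,0.15],[0,0,0]],[-1,[0,0,0],[0,0,0]]]'

```text
t: 20.65
eef_pos: [0.6006, 0.1359, 0.3938]
ee_rot: [-0.007, 0.976, 0.216, 0.027]
force: [0.6, -0.4, -1.5]
finger_gap: 0.0134
grasp_force: 35.0
```

```bash
python3 st.py; python3 seg.py
```

```text
t 20.65 q [0.09 0.19 1.59 0.02 1.32 1.22] F tool [0.3 0.6 1.6] T tool [-0.15 -0.19  0.03] gap 0.0134 g 35.0 grasp pt [0.6087 0.1402 0.2301]
[[27, 54, 8, 28, 103]]
[[402.5, 129.0, 4.0], [401.5, 133.0, 4.0], [401.5, 137.0, 4.0], [400.5, 141.0, 4.0], [400.0, 145.0, 3.0], [399.5, 149.0, 4.0], [398.5, 155.0, 4.0]] [398.5 156.    4. ]
```

Foot is inside the mouth with no contact force. Continue down.

>>> play_rows --increments '[[-1,[-0.017,0,0.3],[0,0,0]],[-1,[-0.017,0,0.3],[0,0,0]],[-1,[-0.012,0,0.2],[0,0,0]],[-1,[-0.012,0,0.2],[0,0,0]],[-1,[0,0,0],[0,0,0]]]'

```text
t: 21.32
eef_pos: [0.6001, 0.136, 0.3325]
ee_rot: [-0.008, 0.976, 0.216, 0.026]
force: [0.7, -0.7, -1.7]
finger_gap: 0.0129
grasp_force: 35.0
```

```bash
python3 st.py
```

```text
t 21.325 q [0.09 0.24 1.65 0.02 1.21 1.22] F tool [0.2 1.  1.7] T tool [-0.18 -0.06 -0.02] gap 0.0129 g 35.0 grasp pt [0.6079 0.1403 0.1688]
```

>>> play_rows --increments '[[-1,[-0.003,0,0.06],[0,0,0]],[-1,[-0.003,0,0.06],[0,0,0]],[-1,[-0.002,0,0.04],[0,0,0]],[-1,[0,0,0],[0,0,0]]]'

```text
t: 21.82
eef_pos: [0.6005, 0.1361, 0.3245]
ee_rot: [-0.007, 0.976, 0.216, 0.027]
force: [-0.3, -0.4, -1.1]
finger_gap: 0.0128
grasp_force: 35.0
```

```bash
python3 st.py
```

```text
t 21.825 q [0.09 0.25 1.65 0.02 1.19 1.22] F tool [-0.5  0.2  1.1] T tool [-0.3  -0.09  0.01] gap 0.0128 g 35.0 grasp pt [0.6087 0.1404 0.1607]
```

>>> play_rows --increments '[[-1,[-0.002,0,0.03],[0,0,0]],[-1,[-0.002,0,0.03],[0,0,0]],[-1,[0,0,0],[0,0,0]]]'

```text
t: 22.2
eef_pos: [0.601, 0.1362, 0.3224]
ee_rot: [-0.007, 0.976, 0.216, 0.028]
force: [0.2, -1.0, 5.4]
finger_gap: 0.0128
grasp_force: 35.0
```

```bash
python3 st.py
```

```text
t 22.2 q [0.09 0.25 1.65 0.02 1.19 1.22] F tool [ 0.1  1.  -5.4] T tool [-0.17 -0.26 -0.04] gap 0.0128 g 35.0 grasp pt [0.6096 0.1406 0.1586]
```

>>> play_rows --increments '[[-1,[-0.002,0,0.03],[0,0,0]],[-1,[0,0,0],[0,0,0]]]'

```text
t: 22.45
eef_pos: [0.6016, 0.1364, 0.3222]
ee_rot: [-0.007, 0.976, 0.216, 0.03]
force: [-1.2, -0.7, 10.3]
finger_gap: 0.0132
grasp_force: 35.0
```

```bash
python3 st.py
```

```text
t 22.45 q [0.09 0.25 1.65 0.02 1.18 1.22] F tool [ -0.8   0.2 -10.3] T tool [ 0.02 -0.32  0.02] gap 0.0132 g 35.0 grasp pt [0.6106 0.1408 0.1585]
```

Firm floor contact at the expected height (foot at about 16 mm). Release and retreat.

>>> play_rows --increments '[[-0.6,[0,0,0],[0,0,0]],[-0.2,[0,0,0],[0,0,0]],[0.2,[0,0,0],[0,0,0]],[0.2,[0,0,0],[0,0,0]],[0.2,[0,0,0],[0,0,0]],[0.2,[0,0,-0.4],[0,0,0]],[0.2,[0,0,-0.6],[0,0,0]],[0.2,[0,0,-0.8],[0,0,0]],[0.2,[0,0,-0.8],[0,0,0]],[0.2,[0,0,0],[0,0,0]]]'

```text
t: 23.7
eef_pos: [0.5934, 0.1321, 0.4809]
ee_rot: [-0.007, 0.976, 0.216, 0.032]
force: [0.0, 0.1, -0.0]
finger_gap: 0.0521
grasp_force: 0.0
```

```bash
python3 st.py;python3 - <<'E'
from plant import r
from h import *
S=r.camera_info("scene")
b=r.read_camera("scene")[:,:,::-1]
cv2.imwrite("pics/s5.png",cv2.resize(b[100:250,290:440],(600,600),interpolation=cv2.INTER_CUBIC))
print("expected tip crop px",(proj(S,[.6126,.1422,.185])[0]-[290,100])*4, "1cm up",(proj(S,[.6126,.1422,.195])[0]-[290,100])*4)
E
```

```text
t 23.7 q [0.08 0.12 1.5  0.02 1.46 1.22] F tool [ 0.1 -0.1  0. ] T tool [-0.06 -0.03  0.01] gap 0.0521 g 0.0 grasp pt [0.6032 0.1365 0.3172]
expected tip crop px [447.9531149  133.05033646] 1cm up [449.63682682 121.75518145]
```

View pics/s5.png

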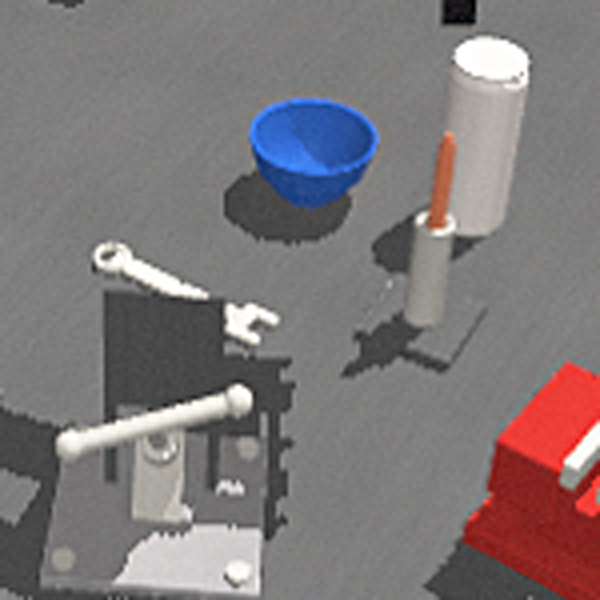

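The rod stands point up in the tube with its tip at (447,133), where a rod fully home should be (448,133). The T-bar is still backed off at (155,420), and the can, bowl and wrench haven't moved. Handing in.

```bash
python3 -c "
from plant import r
print(r.finish_job())"
```

```text
the job is handed in; nothing more can be done
None
```

The screw is backed off to its end stop (about 2.8 rad), the rod stands point up and fully home in the tube, everything is released with the bystanders unmoved, and the job was handed in at about 24 s.

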